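Set the cups on their saucers for a round of coffees

ROBOT

A 7-joint arm with a two-finger parallel gripper is mounted at the origin on the work surface. World frame = base frame: x ahead of the robot, y to its left, z up, the work surface at z = 0. Lengths are in m, angles in rad, forces in N, time in s.
With the tool pointing down it reaches from about 0.35 to 0.775 m from the base axis. Payload 3.1 kg.
Tool frame: the origin (TCP) lies midway between the tips of the shut fingers; the grasp point (between the pads) lies 19 mm behind it; z points along the fingers, y is the direction in which the jaws open and shut (so a half turn about z gives the same grasp; the last joint's range is limited). The gripper opens to 85 mm and grips with 20 to 120 N. Pads are 22 mm wide; open, the fingers measure 114 mm over their backs; the gripper's body (76 mm by 85 mm) begins 54 mm behind the grasp point. The pads swing forward as they close: fully open they stand 13 mm farther back than shut.
Start: joints at [-1.25, 0.311, 0.014, 1.512, -0.004, 1.319, -0.027], TCP at [0.195, 0.514, 0.231] pointing down, gripper open.
Joint ranges: [-2.7, 2.7], [-0.3, 1.91], [-1.27, 1.3], [0.12, 2.57], [-1.44, 4.58], [0.2, 2.03], [-3.05, 3.05]. Speed limits (rad/s): [2.79, 2.79, 3.14, 3.14, 3.14, 3.14, 3.14].

INTERFACE

Orientations are given as a unit quaternion [w, x, y, z].
In Python, from rig import sensors, cams, job gives the robot as it stands.
- The arm moves only by the tool servo_tool, never from a script. Its argument "rows" is a list of rows, each a list of 7 numbers: the shift along the tool's x, y, z in m, then the turn, a rotation vector about the tool's x, y, z in degrees, then the opening in per cent of the stroke, from 0 (shut) to 100 (fully open). A call has 1 to 5 rows; each row is the pose to reach, as a shift and turn from the pose commanded when the call began, along the tool's axes at that moment; what a row does not reach only later rows make up. A row lasts 1/10 s, in which the tool goes at most 50 mm and 8.59 degrees, less where a joint would pass 70% of its speed; a pose out of reach is approached as far as the arm can. A call with a gripper value outside its range is refused whole. The fingers move at their own pace and stop on an object; "force" is the grip in N (left out, the last holds). Time passes only in rows, so rows that repeat a pose let the fingers close. It gives the time, the measured TCP pose, the force and the opening at its end, in the units of the state.
- sensors.sense(): the state, without advancing time (a new reading comes with each control period).
- cams.grab_frame(name): name is "scene" or "top" or "wrist"; returns a dict with "color" (480x640x3 uint8, blue, green, red), "fx", "fy", "cx", "cy" (pixels), "R" (3x3) and "t" (3): a world point X has camera coordinates R X + t; the wrist camera has in their place "tool_from_camera" (4x4, takes a point from camera to tool coordinates, whose origin is the TCP and whose axes are the flange's). Camera axes: x right, y down, z forward; pixel columns grow to the right and rows downward; lengths in m; the calibration is good to about 2 mm. A picture is of the moment at which its call begins: read the wrist's pose just before it. There is no depth.
- job.close_job(): hands the job in, once; it reports no verdict.
The state is a dict: "time": time; "joint_pos": joint angles; "qvel": joint speeds; "joint_efforts": joint torques, N m; "eef_pos": TCP position; "tcp_rot": TCP orientation; "contact_force": force on the tool from outside, world axes, zero at the start; "wrist_torque": the same for the moment, N m; "gripper_width": finger opening in m.
Only numpy, scipy, OpenCV 4.12 (cv2) and the standard library are available. Lean on these libraries where they do the work, as an engineer would, in place of code of your own. Each camera call takes 0.05 s, during which the arm holds its last target. There are 200 camera calls.

TASK

Lay up the next round of coffees: set each of the four cups from the rubber mat on the saucer that belongs to it, matching both size and glaze, standing upright and flat in the saucer's well. Put the cups down gently, keep the saucers where they lie on the board, and leave the sugar jar and the milk jug alone.

Things in the scene. Friction and masses are not known exactly. Their poses are not given: they have to be found in the camera images.
- small_white_cup: The small glossy white espresso cup, empty, of stoneware with 4 mm walls, standing loose and upright on the 8 mm thick black rubber bar mat: 58 mm across the rim, 56 mm tall, foot 36 mm across, about 150 g; outside width 56 to 58 mm over the upper half; the handle reaches 51 mm from the cup's axis. Origin at the centre of the foot's underside, z up; its one looped handle (8 mm thick bar) stands out along its own +y, so the sides along its x are clear.
- small_teal_cup: The small dark teal espresso cup, empty, of stoneware with 4 mm walls, standing loose and upright on the 8 mm thick black rubber bar mat: 58 mm across the rim, 56 mm tall, foot 36 mm across, about 150 g; outside width 56 to 58 mm over the upper half; the handle reaches 51 mm from the cup's axis. Origin at the centre of the foot's underside, z up; its one looped handle (8 mm thick bar) stands out along its own +y, so the sides along its x are clear.
- large_white_cup: The large glossy white flat-white cup, empty, of stoneware with 4 mm walls, standing loose and upright on the 8 mm thick black rubber bar mat: 68 mm across the rim, 72 mm tall, foot 54 mm across, about 240 g; outside width 66 to 68 mm over the upper half; the handle reaches 56 mm from the cup's axis. Origin at the centre of the foot's underside, z up; its one looped handle (8 mm thick bar) stands out along its own +y, so the sides along its x are clear.
- large_teal_cup: The large dark teal flat-white cup, empty, of stoneware with 4 mm walls, standing loose and upright on the 8 mm thick black rubber bar mat: 68 mm across the rim, 72 mm tall, foot 54 mm across, about 240 g; outside width 66 to 68 mm over the upper half; the handle reaches 56 mm from the cup's axis. Origin at the centre of the foot's underside, z up; its one looped handle (8 mm thick bar) stands out along its own +y, so the sides along its x are clear.
- small_white_saucer: The small glossy white saucer, lying loose on the 18 mm thick square wooden serving board: 114 mm across, 13 mm high at its rim; the flat well in the middle is about 54 mm across, its floor 5 mm above the saucer's underside, from where it slopes up to the rim. Origin at the centre of its underside, z up; round, so its yaw does not matter.
- small_teal_saucer: The small dark teal saucer, lying loose on the 18 mm thick square wooden serving board: 114 mm across, 13 mm high at its rim; the flat well in the middle is about 54 mm across, its floor 5 mm above the saucer's underside, from where it slopes up to the rim. Origin at the centre of its underside, z up; round, so its yaw does not matter.
- large_white_saucer: The large glossy white saucer, lying loose on the 18 mm thick square wooden serving board: 138 mm across, 14 mm high at its rim; the flat well in the middle is about 72 mm across, its floor 5 mm above the saucer's underside, from where it slopes up to the rim. Origin at the centre of its underside, z up; round, so its yaw does not matter.
- large_teal_saucer: The large dark teal saucer, lying loose on the 18 mm thick square wooden serving board: 138 mm across, 14 mm high at its rim; the flat well in the middle is about 72 mm across, its floor 5 mm above the saucer's underside, from where it slopes up to the rim. Origin at the centre of its underside, z up; round, so its yaw does not matter.
- sugar_jar: Bystander: amber glass sugar jar with a wooden lid, 70 mm across, 100 mm tall, standing on the counter beyond the board and mat. Origin at the centre of its underside.
- milk_jug: Bystander: small polished steel milk jug, 74 mm across, 100 mm tall, standing on the counter at the robot's left. Origin at the centre of its underside; handle along its own +y, reaching 64 mm out.
Mind the look-alikes: they are no part of the job. What is shaped like the large_teal_saucer but green or orange is not meant.

How it is judged:
By the outcome, as a careful person would: the job done as asked, in the order asked, and still so for the second after the job is handed in, with the robot touching nothing.
It also fails if it takes over 120 s, if anything falls off the work surface, if the arm or the gripper's body presses on something with over 40 N, if the wrist force passes 120 N, or if a joint passes its speed limit or range.

## Working session

There is one attempt and no reset: what is moved stays moved. The work goes in short steps, Python scripts to look and compute and a tool call to move; the robot and the scene stay as the last step left them, time stands still between calls to the robot, and variables do not carry over. Pictures are saved under pics/ and viewed, about 12 in all and at most 16, crops included, and the job is handed in when it is done.

Besides the shell and the picture viewer there is one more tool, called after "Emit:" as name(argument=value, ...) on one line, values as JSON. servo_tool: Moves the arm, as the interface text tells. Its arguments: {"type":"object","properties":{"rows":{"type":"array"},"force":{"type":"number"}},"required":["rows"]}

```bash
mkdir -p pics; python3 - <<'E'
from rig import sensors,cams
import cv2,pickle
s=sensors.sense();print({k:s[k] for k in("time","eef_pos","tcp_rot","contact_force","gripper_width")})
for n in("top","scene"):
    f=cams.grab_frame(n);cv2.imwrite(f"pics/{n}0.png",f["color"]);pickle.dump(f,open(n+".pkl","wb"))
    print(n,f["fx"],f["cx"],f["cy"],f["R"],f["t"])
E
```

```text
{'time': 0.0, 'eef_pos': array([0.19487587, 0.51350997, 0.23019009]), 'tcp_rot': array([-1.82809528e-04,  1.80351447e-01,  9.83601488e-01, -1.19798628e-03]), 'contact_force': array([-0.63368623,  0.20737196,  0.05622867]), 'gripper_width': 0.08518847027754538}
top 465.514795285646 309.8210292926844 234.44985081068495 [[-0.02812852 -0.99931221  0.02416375]
 [-0.98979748  0.02446662 -0.14036498]
 [ 0.13967723 -0.02786547 -0.98980492]] [0.11135053 0.61839441 1.01631313]
scene 544.5602349505446 324.96096699360885 246.41505731966092 [[-0.83060768  0.55669039 -0.01366337]
 [ 0.46131399  0.67414431 -0.57681787]
 [-0.31189788 -0.48541246 -0.81675851]] [ 0.48922647 -0.35319122  1.50946483]
```

View pics/top0.png

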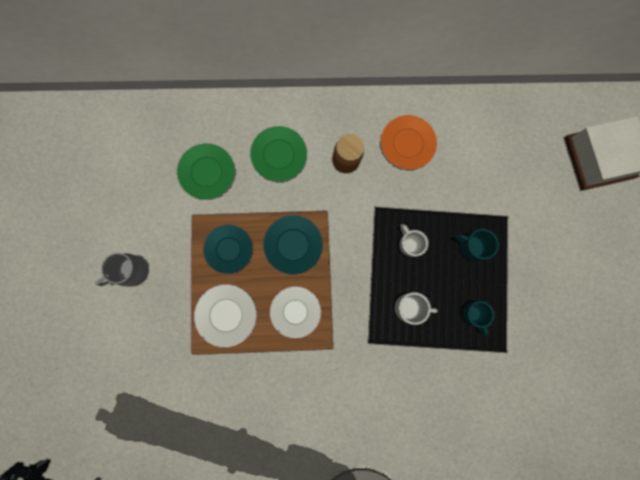

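View pics/scene0.png

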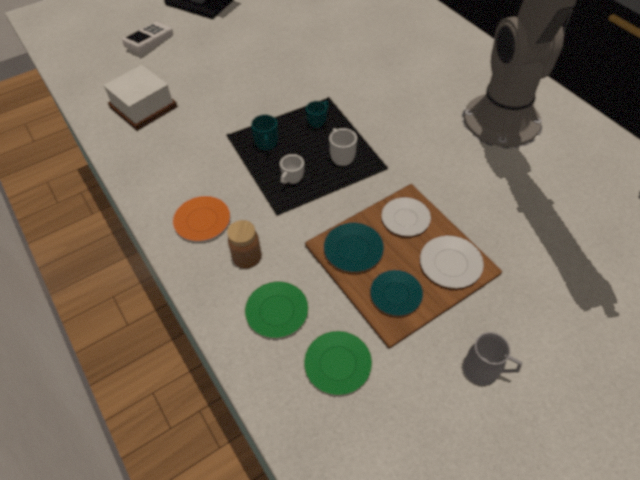

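The top view shows the large white cup at (413,308), the small white at (413,242), the large teal at (483,244) and the small teal at (480,314). The saucers are: small teal (228,249), large teal (293,245), large white (226,316) and small white (296,312). Next I'll enlarge the mat and fit the saucers.

```bash
cat > h.py <<'E'
import numpy as np,cv2
from scipy.spatial.transform import Rotation as Ro
def back(f,u,v,z):
    d=np.array([(u-f["cx"])/f["fx"],(v-f["cy"])/f["fy"],1.]);R=f["R"];t=np.ravel(f["t"])
    c=-R.T@t;d=R.T@d;return c+d*(z-c[2])/d[2]
def proj(f,X):
    p=f["R"]@np.asarray(X,float)+np.ravel(f["t"]);return np.array([f["fx"]*p[0]/p[2]+f["cx"],f["fy"]*p[1]/p[2]+f["cy"]])
def circ(P):
    A=np.c_[2*P,np.ones(len(P))];s=np.linalg.lstsq(A,(P**2).sum(1),rcond=None)[0]
    return s[0],s[1],np.sqrt(s[2]+s[0]**2+s[1]**2)
E
python3 - <<'E'
import pickle;from h import *
f=pickle.load(open("top.pkl","rb"));im=f["color"]
hsv=cv2.cvtColor(im,cv2.COLOR_BGR2HSV)
print(hsv[249,228],hsv[330,215],hsv[285,260],hsv[244,497],hsv[320,380])
for n,u,v,h in(("sT",228,249,.013),("lT",293,245,.014),("lW",226,316,.014),("sW",296,312,.013)):
    m=((hsv[...,0]>75)&(hsv[...,0]<110)&(hsv[...,1]>100)) if "T" in n else ((hsv[...,1]<60)&(hsv[...,2]>90))
    m[:, :194]=0;m[:,332:]=0;m[:212]=0;m[352:]=0
    q,l=cv2.connectedComponents(m.astype(np.uint8));m=(l==l[v,u+15 if 'W' in n else u]).astype(np.uint8)
    c=max(cv2.findContours(m,0,1)[0],key=cv2.contourArea)
    c=cv2.convexHull(c)[:,0]
    P=np.array([back(f,a,b,.018+h)[:2] for a,b in c]);print(n,np.round(circ(P),4))
c=cv2.resize(im[200:360,360:520],None,fx=3.75,fy=3.75,interpolation=2)
c=np.clip(c.astype(float)*1.8,0,255).astype(np.uint8);cv2.imwrite("pics/mat.png",c)
E
```

```text
[ 89 150  68] [ 30  17 170] [ 14 149 115] [ 90 165  48] [60 11 23]
sT [0.5947 0.2827 0.0536]
lT [0.601  0.1347 0.0654]
lW [0.4457 0.2892 0.0691]
sW [0.4486 0.1328 0.0571]
```

View pics/mat.png

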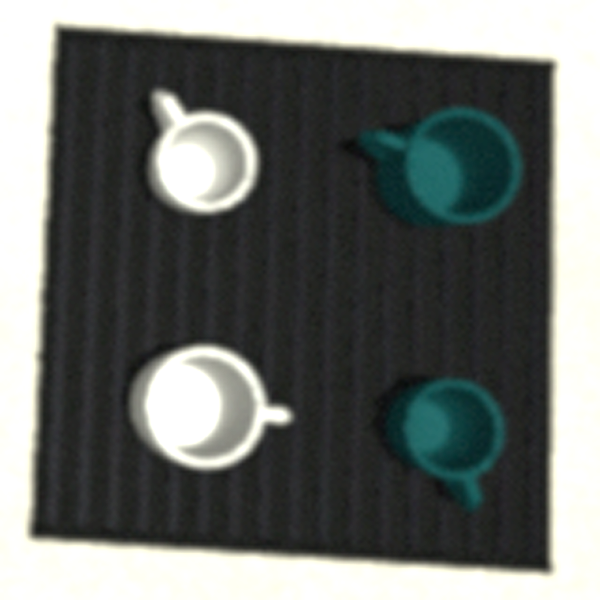

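The crop gives rim centres of sW (208,162), lW (207,407), lT (464,165) and sT (454,428). The handle tips are at (160,95), (292,415), (363,138) and (473,505) in the same order.

```bash
cat > tool.py <<'E'
from h import *
def go(s,x,y,z,yaw=None):
    "shift in tool axes + rot vector deg so tool points straight down with jaw axis y at yaw (mod 180)"
    p=np.array(s["eef_pos"]);q=np.array(s["tcp_rot"]);R=Ro.from_quat(np.r_[q[1:],q[0]]).as_matrix()
    d=R.T@(np.array([x,y,z])-p)
    cur=np.degrees(np.arctan2(R[1,1],R[0,1]))
    out=None
    if yaw is not None:
        best=None
        for k in(-360,-180,0,180,360):
            a=np.radians(yaw+k);Y=np.array([np.cos(a),np.sin(a),0]);Z=np.array([0,0,-1.]);G=np.c_[np.cross(Y,Z),Y,Z]
            r=np.degrees(Ro.from_matrix(R.T@G).as_rotvec())
            if best is None or np.linalg.norm(r)<np.linalg.norm(best):best=r
        out=np.round(best,1)
    print("shift mm",np.round(d*1e3,1),"rot",out,"jawyaw",round(cur,1),"tcp",np.round(p,4),"j7",round(s["joint_pos"][6],2))
E
python3 - <<'E'
import pickle;from tool import *
from rig import sensors
f=pickle.load(open("top.pkl","rb"));g=pickle.load(open("scene.pkl","rb"));s=sensors.sense()
for n,c,h,H,r in(("sW",(208,162),(160,95),56,.051),("lW",(207,407),(292,415),72,.056),("lT",(464,165),(363,138),72,.056),("sT",(454,428),(473,505),56,.051)):
    P=back(f,c[0]/3.75+360-.4,c[1]/3.75+200-.4,.008+H/1e3);Q=back(f,h[0]/3.75+360-.4,h[1]/3.75+200-.4,.008+.6*H/1e3)
    a=np.degrees(np.arctan2(*(Q-P)[[1,0]]));print(n,np.round(P,4),"handle",round(a,1),np.round(np.linalg.norm((Q-P)[:2]),3),"scene px",proj(g,P))
    go(s,P[0],P[1],.2,a+90)
E
```

```text
sW [ 0.5934 -0.139   0.064 ] handle 25.5 0.049 scene px [291.66721165 161.031965  ]
shift mm [-604.1 -468.6   31.4] rot [ -0.1  -0.  -46.3] jawyaw 69.2 tcp [0.195  0.5136 0.2303] j7 -0.03
lW [ 0.4498 -0.1257  0.08  ] handle -96.7 0.058 scene px [342.70972731 136.05940551]
shift mm [-465.2 -507.2   31.4] rot [-0.1  0.1 75.9] jawyaw 69.2 tcp [0.195  0.5136 0.2303] j7 -0.03
lT [ 0.586  -0.2862  0.08  ] handle 66.5 0.053 scene px [263.56411648 121.21123977]
shift mm [-649.4 -608.9   31.7] rot [ -0.1  -0.1 -87.2] jawyaw 69.2 tcp [0.195  0.5136 0.2303] j7 -0.03
sT [ 0.4332 -0.2742  0.064 ] handle -160.4 0.049 scene px [315.9279344  106.03326797]
shift mm [-502.3 -651.9   31.7] rot [ -0.1  -0.  -40.4] jawyaw 69.2 tcp [0.195  0.5136 0.2303] j7 -0.03
```

Emit:
servo_tool(rows=[[-0.031, -0.034, 0, 0, 0, 0, 100], [-0.062, -0.068, 0, 0, 0, 0, 100], [-0.093, -0.102, 0, 0, 0, 0, 100], [-0.124, -0.136, 0, 0, 0, 0, 100], [-0.155, -0.169, 0, 0, 0, 0, 100]], force=40)

```text
time: 0.6
eef_pos: [0.2803, 0.299, 0.2309]
tcp_rot: [-0.0, 0.18, 0.984, -0.0]
contact_force: [1.0, -0.4, 1.2]
gripper_width: 0.0857
```

Emit:
servo_tool(rows=[[-0.031, -0.034, 0, 0, 0, 0, 100], [-0.062, -0.068, 0, 0, 0, 0, 100], [-0.093, -0.102, 0, 0, 0, 0, 100], [-0.124, -0.136, 0, 0, 0, 0, 100], [-0.155, -0.169, 0, 0, 0, 0, 100]])

```text
time: 1.1
eef_pos: [0.365, 0.0863, 0.2311]
tcp_rot: [-0.0, 0.18, 0.984, 0.0]
contact_force: [1.6, 0.6, -0.0]
gripper_width: 0.0853
```

Emit:
servo_tool(rows=[[-0.031, -0.034, 0, 0, 0, 0, 100], [-0.062, -0.068, 0, 0, 0, 0, 100], [-0.093, -0.102, 0, 0, 0, 0, 100], [-0.124, -0.136, 0, 0, 0, 0, 100], [-0.155, -0.169, 0, 0, 0, 0, 100]])

```text
time: 1.6
eef_pos: [0.4501, -0.1264, 0.2312]
tcp_rot: [0.0, 0.18, 0.984, 0.0]
contact_force: [-0.0, 0.0, 0.8]
gripper_width: 0.0853
```

Emit:
servo_tool(rows=[[0, 0, 0, 0, 0, 8, 100], [0, 0, 0, 0, 0, 16, 100], [0, 0, 0, 0, 0, 24, 100], [0, 0, 0, 0, 0, 32, 100], [0, 0, 0, 0, 0, 38, 100]])

```text
time: 2.1
eef_pos: [0.4496, -0.1247, 0.2308]
tcp_rot: [-0.001, 0.493, 0.87, -0.0]
contact_force: [0.0, -0.8, 0.9]
gripper_width: 0.0853
```

Emit:
servo_tool(rows=[[0, 0, 0, 0, 0, 8, 100], [0, 0, 0, 0, 0, 16, 100], [0, 0, 0, 0, 0, 24, 100], [0, 0, 0, 0, 0, 32, 100], [0, 0, 0, 0, 0, 38, 100]])

```text
time: 2.6
eef_pos: [0.4496, -0.1246, 0.2309]
tcp_rot: [-0.0, 0.749, 0.662, -0.0]
contact_force: [0.2, -0.2, -0.3]
gripper_width: 0.085
```

```bash
python3 - <<'E'
import pickle;from tool import *
from rig import sensors,cams
s=sensors.sense();f=cams.grab_frame("wrist");cv2.imwrite("pics/w1.png",f["color"]);print(s["time"],f["tool_from_camera"],f["fx"])
pickle.dump((s,f),open("w1.pkl","wb"))
go(s,.4498,-.1257,.04,-6.7)
E
```

```text
2.6 [[-7.86993082e-04 -9.45566132e-01 -3.25429057e-01  8.39119195e-02]
 [ 9.99999484e-01 -9.53027678e-04  3.50792334e-04  9.47944560e-04]
 [-6.41840249e-04 -3.25428614e-01  9.45566394e-01 -1.42675910e-01]
 [ 0.00000000e+00  0.00000000e+00  0.00000000e+00  1.00000000e+00]] 409.291821852428
shift mm [ -1.1   0.5 190.9] rot [-0.1 -0.  -0.4] jawyaw -7.1 tcp [ 0.4496 -0.1246  0.2309] j7 0.28
```

View pics/w1.png

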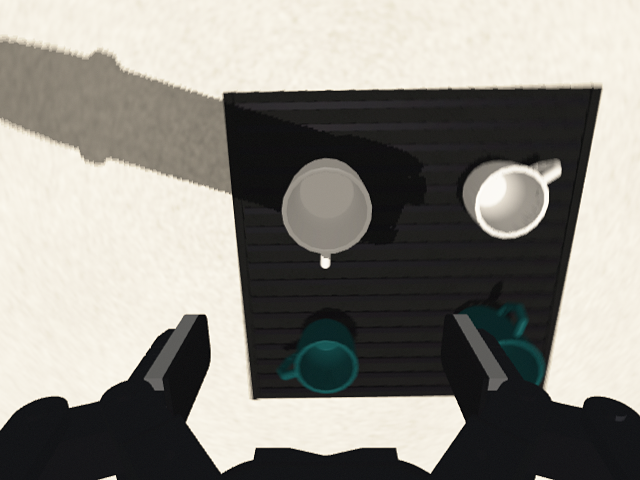

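The wrist view shows the lW rim centred at (327,207) with its handle tip at (325,265), the sW rim at (511,201) with its handle at (557,165), and the sT rim at (325,366) with its handle at (284,375). I'll back-project these.

```bash
cat >> tool.py <<'E'
def wback(s,f,u,v,z):
    q=np.array(s["tcp_rot"]);R=Ro.from_quat(np.r_[q[1:],q[0]]).as_matrix();T=f["tool_from_camera"]
    o=np.array(s["eef_pos"])+R@T[:3,3];d=R@T[:3,:3]@np.array([(u-f["cx"])/f["fx"],(v-f["cy"])/f["fy"],1.])
    return o+d*(z-o[2])/d[2]
E
python3 - <<'E'
import pickle;from tool import *
s,f=pickle.load(open("w1.pkl","rb"))
for n,c,h,z in(("lW",(327,207),(325,267),.08),("sW",(511,201),(559,163),.064),("sT",(325,366),(282,375),.064)):
    P=wback(s,f,*c,z);Q=wback(s,f,*h,z-.02);print(n,P,np.degrees(np.arctan2(*(Q-P)[[1,0]])),np.linalg.norm((Q-P)[:2]))
for u,v in((283,207),(371,207),(327,158.5),(327,254)): print(wback(s,f,u,v,.08))
E
```

```text
lW [ 0.45216586 -0.12159572  0.08      ] -98.62493523107851 0.05730526729925956
sW [ 0.59447935 -0.13887093  0.064     ] 24.17296361730033 0.05064243076621034
sT [ 0.43176655 -0.27282212  0.064     ] -155.66251646248907 0.04877148226803802
[ 0.41975295 -0.11755968  0.08      ]
[ 0.48457639 -0.12563146  0.08      ]
[ 0.45654949 -0.08603372  0.08      ]
[ 0.44757067 -0.15887402  0.08      ]
```

Emit:
servo_tool(rows=[[0.002, 0.001, 0.035, 0, 0, 0, 100], [0.002, 0.001, 0.07, 0, 0, 0, 100], [0.002, 0.001, 0.105, 0, 0, 0, 100], [0.002, 0.001, 0.13, 0, 0, 0, 100], [0.002, 0.001, 0.14, 0, 0, 0, 100]])

```text
time: 3.15
eef_pos: [0.4489, -0.1221, 0.0887]
tcp_rot: [-0.002, 0.747, 0.665, -0.002]
contact_force: [-1.0, 1.1, -0.1]
gripper_width: 0.0852
```

Emit:
servo_tool(rows=[[0, 0, 0.015, 0, 0, 0, 100], [0, 0, 0.03, 0, 0, 0, 100], [0, 0, 0.045, 0, 0, 0, 100], [0, 0, 0.051, 0, 0, 0, 100], [0, 0, 0.051, 0, 0, 0, 100]])

```text
time: 3.65
eef_pos: [0.4511, -0.1228, 0.0402]
tcp_rot: [-0.0, 0.747, 0.664, -0.0]
contact_force: [-0.5, 0.8, 0.3]
gripper_width: 0.0857
```

Emit:
servo_tool(rows=[[0, 0, 0, 0, 0, 0, 85], [0, 0, 0, 0, 0, 0, 78], [0, 0, 0, 0, 0, 0, 70], [0, 0, 0, 0, 0, 0, 60], [0, 0, 0, 0, 0, 0, 50]])

```text
time: 4.15
eef_pos: [0.4513, -0.123, 0.0413]
tcp_rot: [-0.0, 0.748, 0.664, 0.0]
contact_force: [-2.4, 0.2, 4.6]
gripper_width: 0.0654
```

Emit:
servo_tool(rows=[[0, 0, 0, 0, 0, 0, 50], [0, 0, 0, 0, 0, 0, 50], [0, 0, 0, 0, 0, 0, 50]])

```text
time: 4.45
eef_pos: [0.4513, -0.123, 0.0413]
tcp_rot: [-0.0, 0.748, 0.664, 0.0]
contact_force: [-2.5, 0.9, 5.8]
gripper_width: 0.0656
```

```bash
python3 - <<'E'
import pickle;from tool import *
from rig import sensors,cams
s=sensors.sense();f=cams.grab_frame("scene");cv2.imwrite("pics/s1.png",cv2.resize(f["color"][80:240,200:440],None,fx=3,fy=3))
go(s,.4498,-.1257,.04,-6.7)
E
```

```text
shift mm [-2.8 -1.1  1.3] rot [ 0.  -0.  -0.1] jawyaw -6.8 tcp [ 0.4513 -0.123   0.0413] j7 0.52
```

View pics/s1.png

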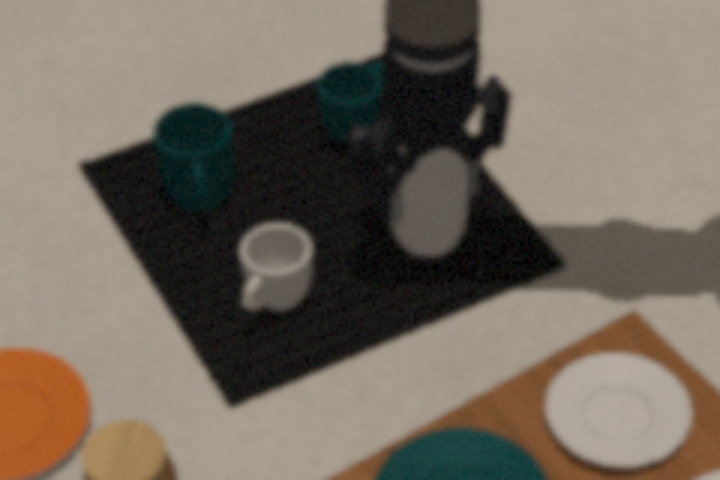

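The grip width is 65.6 mm, so the cup is held. Now I lift it and carry it to the large white saucer.

Emit:
servo_tool(rows=[[0, 0, -0.015, 0, 0, 0, 50], [0, 0, -0.04, 0, 0, 0, 50], [0, 0, -0.07, 0, 0, 0, 50], [0, 0, -0.09, 0, 0, 0, 50], [0, 0, -0.1, 0, 0, 0, 50]])

```text
time: 5.0
eef_pos: [0.4523, -0.1232, 0.1422]
tcp_rot: [0.001, 0.748, 0.664, 0.001]
contact_force: [0.4, -0.9, -2.7]
gripper_width: 0.0651
```

Emit:
servo_tool(rows=[[0.025, -0.003, 0, 0, 0, 0, 50], [0.06, -0.008, 0, 0, 0, 0, 50], [0.1, -0.013, 0, 0, 0, 0, 50], [0.14, -0.018, 0, 0, 0, 0, 50], [0.18, -0.024, 0, 0, 0, 0, 50]])

```text
time: 5.5
eef_pos: [0.4479, 0.0602, 0.1399]
tcp_rot: [-0.0, 0.748, 0.664, -0.0]
contact_force: [1.0, 0.4, -2.6]
gripper_width: 0.0654
```

Emit:
servo_tool(rows=[[0.04, -0.005, 0, 0, 0, 0, 50], [0.08, -0.01, 0, 0, 0, 0, 50], [0.12, -0.015, 0, 0, 0, 0, 50], [0.15, -0.02, 0, 0, 0, 0, 50], [0.17, -0.022, 0, 0, 0, 0, 50]])

```text
time: 6.0
eef_pos: [0.4454, 0.2332, 0.1394]
tcp_rot: [-0.001, 0.746, 0.666, -0.001]
contact_force: [0.8, 0.1, -2.5]
gripper_width: 0.0655
```

Emit:
servo_tool(rows=[[0.02, -0.003, 0, 0, 0, 0, 50], [0.04, -0.005, 0, 0, 0, 0, 50], [0.053, -0.007, 0, 0, 0, 0, 50], [0.0585, -0.008, 0, 0, 0, 0, 50], [0.0585, -0.008, 0, 0, 0, 0, 50]])

```text
time: 6.5
eef_pos: [0.4459, 0.2893, 0.1402]
tcp_rot: [0.0, 0.748, 0.664, -0.0]
contact_force: [-0.5, -0.2, -2.0]
gripper_width: 0.0654
```

```bash
python3 - <<'E'
import pickle;from tool import *
from rig import sensors,cams
s=sensors.sense();f=cams.grab_frame("wrist");cv2.imwrite("pics/w2.png",f["color"]);pickle.dump((s,f),open("w2.pkl","wb"))
go(s,.4457,.2892,.0563);print(s["gripper_width"],s["contact_force"])
E
```

```text
shift mm [-0.1 -0.1 83.9] rot None jawyaw -6.8 tcp [0.4459 0.2893 0.1402] j7 -0.46
0.06543432595410481 [-0.51913899 -0.18056442 -2.00323563]
```

View pics/w2.png

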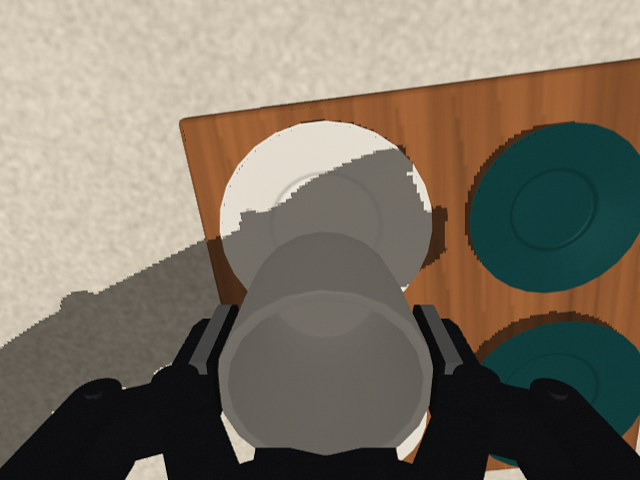

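The saucer rim spans u 220 to 433 with its top at v=121, and its well ring spans u 272 to 381 with its top at v=172. The cup rim spans u 219 to 433 with its top at v=290. I'll work out the offset from these.

```bash
python3 - <<'E'
import pickle;from tool import *
s,f=pickle.load(open("w2.pkl","rb"))
P=np.array([wback(s,f,u,v,.032)[:2] for u,v in((220,222),(433,222),(325,121),(240,165),(405,150),(232,175))]);print("saucer",circ(P))
P=np.array([wback(s,f,u,v,.024)[:2] for u,v in((272,220),(381,220),(326,172))]);print("well",circ(P))
zr=s["eef_pos"][2]+.0387
P=np.array([wback(s,f,u,v,zr)[:2] for u,v in((219,375),(433,375),(325,290),(245,320),(405,320))]);print("cup",circ(P))
E
```

```text
saucer (np.float64(0.44799298258700393), np.float64(0.2884810224227731), np.float64(0.06869670415363639))
well (np.float64(0.4475946733511376), np.float64(0.28855376789728887), np.float64(0.036322317805807657))
cup (np.float64(0.44668870112628317), np.float64(0.28739003346635006), np.float64(0.03289326058155055))
```

The cup is centred over the well to within 1.5 mm, so I lower it.

Emit:
servo_tool(rows=[[0.001, 0.001, 0.02, 0, 0, 0, 50], [0.001, 0.001, 0.045, 0, 0, 0, 50], [0.001, 0.001, 0.065, 0, 0, 0, 50], [0.001, 0.001, 0.075, 0, 0, 0, 50], [0.001, 0.001, 0.077, 0, 0, 0, 50]])

```text
time: 7.05
eef_pos: [0.4464, 0.2884, 0.0623]
tcp_rot: [0.0, 0.748, 0.663, -0.001]
contact_force: [-0.5, 0.7, -2.4]
gripper_width: 0.0653
```

Emit:
servo_tool(rows=[[0, 0, 0.001, 0, 0, 0, 50], [0, 0, 0.002, 0, 0, 0, 50], [0, 0, 0.003, 0, 0, 0, 50], [0, 0, 0.004, 0, 0, 0, 50], [0, 0, 0.004, 0, 0, 0, 50]])

```text
time: 7.55
eef_pos: [0.4471, 0.2901, 0.0595]
tcp_rot: [-0.0, 0.748, 0.664, 0.0]
contact_force: [-0.2, 0.1, -2.4]
gripper_width: 0.0653
```

Emit:
servo_tool(rows=[[0, 0, 0.001, 0, 0, 0, 50], [0, 0, 0.001, 0, 0, 0, 50], [0, 0, 0.002, 0, 0, 0, 50], [0, 0, 0.002, 0, 0, 0, 50]])

```text
time: 7.95
eef_pos: [0.4469, 0.2899, 0.0572]
tcp_rot: [0.0, 0.748, 0.664, -0.0]
contact_force: [0.8, -0.5, -3.5]
gripper_width: 0.0655
```

Emit:
servo_tool(rows=[[0, 0, 0.0005, 0, 0, 0, 50], [0, 0, 0.001, 0, 0, 0, 50], [0, 0, 0.001, 0, 0, 0, 50]])

```text
time: 8.25
eef_pos: [0.447, 0.29, 0.0565]
tcp_rot: [-0.0, 0.748, 0.664, 0.0]
contact_force: [-0.2, 0.4, -1.2]
gripper_width: 0.0654
```

Emit:
servo_tool(rows=[[0, 0, 0.0005, 0, 0, 0, 50], [0, 0, 0.0005, 0, 0, 0, 50]])

```text
time: 8.45
eef_pos: [0.447, 0.2901, 0.0564]
tcp_rot: [-0.0, 0.748, 0.664, 0.0]
contact_force: [-1.2, -0.2, 3.5]
gripper_width: 0.065
```

Contact comes at the expected height. I'll open gently, rise, and move towards the next cup.

Next is lT, at roughly (.586,-.286) with jaw yaw -23.5.

Emit:
servo_tool(rows=[[0, 0, 0, 0, 0, 0, 79], [0, 0, 0, 0, 0, 0, 82], [0, 0, 0, 0, 0, 0, 88], [0, 0, 0, 0, 0, 0, 100], [0, 0, 0, 0, 0, 0, 100]])

```text
time: 8.95
eef_pos: [0.4472, 0.29, 0.0558]
tcp_rot: [0.0, 0.748, 0.664, 0.0]
contact_force: [1.0, 0.7, 0.5]
gripper_width: 0.0852
```

Emit:
servo_tool(rows=[[0, 0, -0.02, 0, 0, 0, 100], [0, 0, -0.05, 0, 0, 0, 100], [0, 0, -0.09, 0, 0, 0, 100], [0, 0, -0.12, 0, 0, 0, 100], [0, 0, -0.14, 0, 0, 0, 100]])

```text
time: 9.45
eef_pos: [0.4482, 0.2903, 0.1985]
tcp_rot: [0.0, 0.748, 0.664, 0.002]
contact_force: [1.0, -0.0, 0.9]
gripper_width: 0.0853
```

```bash
python3 - <<'E'
import pickle;from tool import *
from rig import sensors,cams
s=sensors.sense();f=cams.grab_frame("wrist");cv2.imwrite("pics/w3.png",f["color"]);pickle.dump((s,f),open("w3.pkl","wb"))
go(s,.586,-.286,.2,-23.5);print(s["gripper_width"],s["time"])
E
```

```text
shift mm [-555.9  205.1   -2.4] rot [ 0.1 -0.2 16.7] jawyaw -6.8 tcp [0.4482 0.2903 0.1985] j7 -0.49
0.08533464846351355 9.45
```

View pics/w3.png

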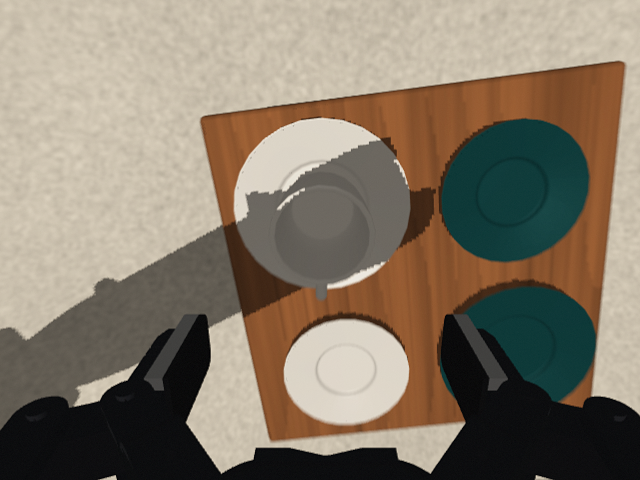

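The cup stands upright and centred, with its rim at about (322,236) on the saucer. The other well centres are sT (512,192), sW (346,369) and lT (527,345). Next is the large teal cup.

Emit:
servo_tool(rows=[[-0.025, 0.01, 0, 0, 0, 0, 100], [-0.07, 0.026, 0, 0, 0, 0, 100], [-0.115, 0.042, 0, 0, 0, 0, 100], [-0.16, 0.059, 0, 0, 0, 0, 100], [-0.205, 0.076, 0, 0, 0, 0, 100]])

```text
time: 10.0
eef_pos: [0.4982, 0.0758, 0.1955]
tcp_rot: [-0.0, 0.748, 0.664, 0.0]
contact_force: [1.3, 0.1, 0.6]
gripper_width: 0.0855
```

Emit:
servo_tool(rows=[[-0.045, 0.017, 0, 0, 0, 0, 100], [-0.09, 0.033, 0, 0, 0, 0, 100], [-0.135, 0.05, 0, 0, 0, 0, 100], [-0.18, 0.066, 0, 0, 0, 0, 100], [-0.22, 0.081, 0, 0, 0, 0, 100]])

```text
time: 10.5
eef_pos: [0.5526, -0.1532, 0.1953]
tcp_rot: [0.0, 0.748, 0.664, -0.0]
contact_force: [0.8, 0.4, 0.8]
gripper_width: 0.0851
```

Emit:
servo_tool(rows=[[-0.04, 0.015, 0, 0, 0, 5, 100], [-0.08, 0.03, 0, 0, 0, 10, 100], [-0.11, 0.041, 0, 0, 0, 16.7, 100], [-0.131, 0.048, 0, 0, 0, 16.7, 100], [-0.131, 0.048, 0, 0, 0, 16.7, 100]])

```text
time: 11.0
eef_pos: [0.5831, -0.2914, 0.1947]
tcp_rot: [0.001, 0.838, 0.546, -0.002]
contact_force: [-0.7, 0.3, -0.5]
gripper_width: 0.0853
```

```bash
python3 - <<'E'
import pickle;from tool import *
from rig import sensors,cams
s,f=pickle.load(open("w3.pkl","rb"))
for n,u,v in(("sT",512,192),("sW",346,369),("lT",527,345)):print(n,wback(s,f,u,v,.0235))
s=sensors.sense();f=cams.grab_frame("wrist");cv2.imwrite("pics/w4.png",f["color"]);pickle.dump((s,f),open("w4.pkl","wb"))
go(s,.586,-.286,.04,-23.5);print(s["gripper_width"],s["time"])
E
```

```text
sT [0.59819721 0.28166064 0.0235    ]
sW [0.44992877 0.13093519 0.0235    ]
lT [0.61559025 0.1367347  0.0235    ]
shift mm [  6.8   0.5 154.7] rot [-0.   0.2 -0.3] jawyaw -23.8 tcp [ 0.5831 -0.2914  0.1947] j7 0.37
0.08529621984662307 11.0
```

View pics/w4.png

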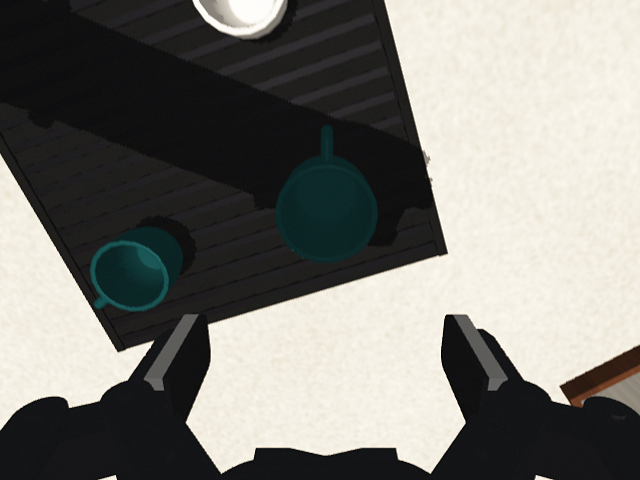

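The large teal cup's rim is centred at (327,213) and its handle points straight up to (327,126), so it is aligned.

```bash
python3 - <<'E'
import pickle;from tool import *
s,f=pickle.load(open("w4.pkl","rb"))
P=wback(s,f,327,213,.08);Q=wback(s,f,327,128,.06);print(P,np.degrees(np.arctan2(*(Q-P)[[1,0]])));go(s,P[0],P[1],.04)
P=wback(s,f,130,276,.064);Q=wback(s,f,98,304,.044);print(P,np.degrees(np.arctan2(*(Q-P)[[1,0]])))
E
```

```text
[ 0.58861533 -0.2840459   0.08      ] 66.10578444114223
shift mm [  9.6   2.1 154.7] rot None jawyaw -23.8 tcp [ 0.5831 -0.2914  0.1947] j7 0.37
[ 0.43519301 -0.27389784  0.064     ] -163.46570935816075
```

Emit:
servo_tool(rows=[[0.008, 0.001, 0.03, 0, 0, 0, 100], [0.008, 0.001, 0.06, 0, 0, 0, 100], [0.008, 0.001, 0.085, 0, 0, 0, 100], [0.008, 0.001, 0.1, 0, 0, 0, 100], [0.008, 0.001, 0.1, 0, 0, 0, 100]])

```text
time: 11.55
eef_pos: [0.588, -0.2766, 0.0931]
tcp_rot: [-0.003, 0.836, 0.549, -0.001]
contact_force: [-0.2, 0.8, -0.0]
gripper_width: 0.0851
```

```bash
python3 - <<'E'
from tool import *
from rig import sensors
s=sensors.sense();go(s,.588,-.2845,.041,-23.7)
E
```

```text
shift mm [-7.3  3.5 52.1] rot [-0.3 -0.1  0.3] jawyaw -23.4 tcp [ 0.588  -0.2766  0.0931] j7 0.41
```

Emit:
servo_tool(rows=[[-0.003, 0.002, 0, 0, 0, 0, 100], [-0.003, 0.002, 0, 0, 0, 0, 100], [-0.003, 0.002, 0, 0, 0, 0, 100]])

```text
time: 11.85
eef_pos: [0.5903, -0.284, 0.0976]
tcp_rot: [0.001, 0.836, 0.548, 0.001]
contact_force: [-0.8, -0.6, -0.4]
gripper_width: 0.0854
```

```bash
python3 - <<'E'
from tool import *
from rig import sensors
s=sensors.sense();go(s,.588,-.2845,.041,-23.7)
E
```

```text
shift mm [-1.4 -2.1 56.6] rot [0.2 0.  0.2] jawyaw -23.5 tcp [ 0.5903 -0.284   0.0976] j7 0.41
```

Emit:
servo_tool(rows=[[-0.001, -0.001, 0.015, 0, 0, 0, 100], [-0.001, -0.001, 0.03, 0, 0, 0, 100], [-0.001, -0.001, 0.045, 0, 0, 0, 100], [-0.001, -0.001, 0.056, 0, 0, 0, 100], [-0.001, -0.001, 0.056, 0, 0, 0, 100]])

```text
time: 12.35
eef_pos: [0.5866, -0.2821, 0.0366]
tcp_rot: [-0.002, 0.836, 0.548, -0.001]
contact_force: [-0.6, 0.2, -0.5]
gripper_width: 0.0855
```

Emit:
servo_tool(rows=[[0, 0, 0, 0, 0, 0, 85], [0, 0, 0, 0, 0, 0, 78], [0, 0, 0, 0, 0, 0, 70], [0, 0, 0, 0, 0, 0, 60], [0, 0, 0, 0, 0, 0, 50]])

```text
time: 12.85
eef_pos: [0.5884, -0.2839, 0.0407]
tcp_rot: [0.0, 0.836, 0.548, 0.0]
contact_force: [-2.5, 1.0, 4.2]
gripper_width: 0.0655
```

Emit:
servo_tool(rows=[[0, 0, 0, 0, 0, 0, 50], [0, 0, 0, 0, 0, 0, 50], [0, 0, 0, 0, 0, 0, 50]])

```text
time: 13.15
eef_pos: [0.5884, -0.2839, 0.0407]
tcp_rot: [0.0, 0.836, 0.548, 0.0]
contact_force: [-1.9, -0.0, 5.3]
gripper_width: 0.0658
```

Emit:
servo_tool(rows=[[0, 0, -0.015, 0, 0, 0, 50], [0, 0, -0.04, 0, 0, 0, 50], [0, 0, -0.07, 0, 0, 0, 50], [0, 0, -0.1, 0, 0, 0, 50], [0, 0, -0.1, 0, 0, 0, 50]])

```text
time: 13.65
eef_pos: [0.5911, -0.2855, 0.1451]
tcp_rot: [0.004, 0.836, 0.549, 0.002]
contact_force: [-0.2, -0.9, -2.2]
gripper_width: 0.0656
```

```bash
python3 - <<'E'
from tool import *
from rig import sensors
s=sensors.sense();go(s,.609,.1357,.14)
E
```

```text
shift mm [ 393.5 -151.2    3.1] rot None jawyaw -23.4 tcp [ 0.5911 -0.2855  0.1451] j7 0.39
```

Emit:
servo_tool(rows=[[0.025, -0.01, 0, 0, 0, 0, 50], [0.06, -0.023, 0, 0, 0, 0, 50], [0.1, -0.038, 0, 0, 0, 0, 50], [0.14, -0.054, 0, 0, 0, 0, 50], [0.18, -0.069, 0, 0, 0, 0, 50]])

```text
time: 14.15
eef_pos: [0.596, -0.0883, 0.1383]
tcp_rot: [-0.001, 0.836, 0.548, -0.0]
contact_force: [0.0, 0.1, -3.0]
gripper_width: 0.0655
```

Emit:
servo_tool(rows=[[0.04, -0.015, 0, 0, 0, 0, 50], [0.08, -0.031, 0, 0, 0, 0, 50], [0.115, -0.044, 0, 0, 0, 0, 50], [0.145, -0.056, 0, 0, 0, 0, 50], [0.17, -0.065, 0, 0, 0, 0, 50]])

```text
time: 14.65
eef_pos: [0.6038, 0.0948, 0.1381]
tcp_rot: [-0.001, 0.835, 0.55, -0.001]
contact_force: [0.8, -0.2, -2.3]
gripper_width: 0.0652
```

Emit:
servo_tool(rows=[[0.02, -0.008, 0, 0, 0, 0, 50], [0.035, -0.014, 0, 0, 0, 0, 50], [0.043, -0.017, 0, 0, 0, 0, 50], [0.043, -0.017, 0, 0, 0, 0, 50], [0.043, -0.017, 0, 0, 0, 0, 50]])

```text
time: 15.15
eef_pos: [0.6064, 0.1354, 0.1397]
tcp_rot: [0.001, 0.837, 0.548, -0.0]
contact_force: [-0.7, -1.1, -3.4]
gripper_width: 0.0655
```

```bash
python3 - <<'E'
import pickle;from tool import *
from rig import sensors,cams
s=sensors.sense();f=cams.grab_frame("wrist");cv2.imwrite("pics/w5.png",f["color"]);pickle.dump((s,f),open("w5.pkl","wb"))
go(s,.609,.1357,.0563);print(s["gripper_width"],s["contact_force"])
E
```

```text
shift mm [ 1.5  2.2 83.4] rot None jawyaw -23.6 tcp [0.6064 0.1354 0.1397] j7 -0.27
0.06545998992165775 [-0.7287203  -1.13640908 -3.36045021]
```

View pics/w5.png

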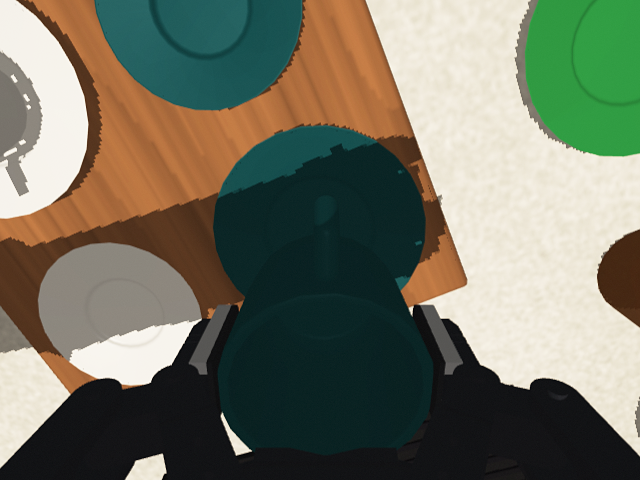

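The large teal saucer spans u 213 to 426 with its top at v=125. The cup rim spans u 218 to 433 with its top at v=293. The small white saucer is at about u 38 to 203.

```bash
python3 - <<'E'
import pickle;from tool import *
s,f=pickle.load(open("w5.pkl","rb"))
P=np.array([wback(s,f,u,v,.032)[:2] for u,v in((213,228),(426,228),(320,125),(231,170),(405,165),(226,265))]);print("saucer",circ(P))
S=circ(P)
zr=s["eef_pos"][2]+.0393
P=np.array([wback(s,f,u,v,zr)[:2] for u,v in((218,375),(433,375),(325,293),(245,322),(405,322))]);c=circ(P);print("cup",c)
p=s["eef_pos"];go(s,p[0]+S[0]-c[0],p[1]+S[1]-c[1],.0567)
P=np.array([wback(s,f,u,v,.0235)[:2] for u,v in((85,310),(163,316))]);print(P)
E
```

```text
saucer (np.float64(0.6036397087865298), np.float64(0.1346591733425048), np.float64(0.0679095984740884))
cup (np.float64(0.6063975389694887), np.float64(0.13301337640291588), np.float64(0.03303901228433121))
shift mm [ 0.5 -3.2 83. ] rot None jawyaw -23.6 tcp [0.6064 0.1354 0.1397] j7 -0.27
[[0.42457287 0.14586246]
 [0.47310213 0.11927118]]
```

Emit:
servo_tool(rows=[[0.0005, -0.003, 0.02, 0, 0, 0, 50], [0.0005, -0.003, 0.045, 0, 0, 0, 50], [0.0005, -0.003, 0.065, 0, 0, 0, 50], [0.0005, -0.003, 0.075, 0, 0, 0, 50], [0.0005, -0.003, 0.077, 0, 0, 0, 50]])

```text
time: 15.7
eef_pos: [0.603, 0.1374, 0.0617]
tcp_rot: [-0.0, 0.837, 0.548, -0.001]
contact_force: [-0.8, 0.3, -2.4]
gripper_width: 0.0654
```

Emit:
servo_tool(rows=[[0, 0, 0.001, 0, 0, 0, 50], [0, 0, 0.002, 0, 0, 0, 50], [0, 0, 0.003, 0, 0, 0, 50], [0, 0, 0.004, 0, 0, 0, 50], [0, 0, 0.004, 0, 0, 0, 50]])

```text
time: 16.2
eef_pos: [0.604, 0.139, 0.059]
tcp_rot: [0.0, 0.836, 0.548, 0.0]
contact_force: [0.5, 0.0, -1.7]
gripper_width: 0.0658
```

Emit:
servo_tool(rows=[[0, 0, 0.001, 0, 0, 0, 50], [0, 0, 0.001, 0, 0, 0, 50], [0, 0, 0.0015, 0, 0, 0, 50], [0, 0, 0.0015, 0, 0, 0, 50]])

```text
time: 16.6
eef_pos: [0.6038, 0.1388, 0.0572]
tcp_rot: [-0.0, 0.836, 0.548, -0.0]
contact_force: [-0.3, 1.0, -2.5]
gripper_width: 0.0655
```

Emit:
servo_tool(rows=[[-0.0015, 0.0005, 0.0005, 0, 0, 0, 50], [-0.0015, 0.0005, 0.0008, 0, 0, 0, 50], [-0.0015, 0.0005, 0.001, 0, 0, 0, 50]])

```text
time: 16.9
eef_pos: [0.6037, 0.1371, 0.0563]
tcp_rot: [0.0, 0.836, 0.548, -0.0]
contact_force: [0.2, -0.3, -2.8]
gripper_width: 0.0654
```

Emit:
servo_tool(rows=[[0, 0, 0.0005, 0, 0, 0, 50], [0, 0, 0.0005, 0, 0, 0, 50]])

```text
time: 17.1
eef_pos: [0.6037, 0.1373, 0.0558]
tcp_rot: [-0.0, 0.836, 0.548, 0.0]
contact_force: [0.3, 0.1, -2.8]
gripper_width: 0.0655
```

Emit:
servo_tool(rows=[[0, 0, 0.0005, 0, 0, 0, 50], [0, 0, 0.0005, 0, 0, 0, 50]])

```text
time: 17.3
eef_pos: [0.6038, 0.1373, 0.0557]
tcp_rot: [-0.0, 0.836, 0.548, 0.0]
contact_force: [-1.1, 0.1, 0.8]
gripper_width: 0.0654
```

Emit:
servo_tool(rows=[[0, 0, 0.0003, 0, 0, 0, 50], [0, 0, 0.0003, 0, 0, 0, 50]])

```text
time: 17.5
eef_pos: [0.6038, 0.1373, 0.0557]
tcp_rot: [-0.0, 0.836, 0.548, 0.0]
contact_force: [-3.2, 0.6, 3.3]
gripper_width: 0.0657
```

Emit:
servo_tool(rows=[[0, 0, 0, 0, 0, 0, 79], [0, 0, 0, 0, 0, 0, 82], [0, 0, 0, 0, 0, 0, 88], [0, 0, 0, 0, 0, 0, 100], [0, 0, 0, 0, 0, 0, 100]])

```text
time: 18.0
eef_pos: [0.6039, 0.1372, 0.055]
tcp_rot: [0.0, 0.836, 0.548, 0.0]
contact_force: [-1.0, 0.1, -0.9]
gripper_width: 0.085
```

Emit:
servo_tool(rows=[[0, 0, -0.02, 0, 0, 0, 100], [0, 0, -0.05, 0, 0, 0, 100], [0, 0, -0.09, 0, 0, 0, 100], [0, 0, -0.12, 0, 0, 0, 100], [0, 0, -0.14, 0, 0, 0, 100]])

```text
time: 18.5
eef_pos: [0.6049, 0.1369, 0.198]
tcp_rot: [0.001, 0.836, 0.548, 0.002]
contact_force: [1.0, 0.1, -0.4]
gripper_width: 0.0853
```

Emit:
servo_tool(rows=[[-0.025, 0.01, 0, 0, 0, 0, 100], [-0.06, 0.024, 0, 0, 0, 0, 100], [-0.1, 0.039, 0, 0, 0, 0, 100], [-0.14, 0.055, 0, 0, 0, 0, 100], [-0.175, 0.069, 0, 0, 0, 0, 100]])

```text
time: 19.0
eef_pos: [0.5969, -0.0535, 0.1953]
tcp_rot: [0.0, 0.837, 0.548, -0.0]
contact_force: [0.2, -0.3, -0.2]
gripper_width: 0.0852
```

Emit:
servo_tool(rows=[[-0.03, 0.012, 0, 0, 0, 8, 100], [-0.055, 0.022, 0, 0, 0, 16, 100], [-0.075, 0.03, 0, 0, 0, 24, 100], [-0.082, 0.032, 0, 0, 0, 32, 100], [-0.082, 0.032, 0, 0, 0, 40, 100]])

```text
time: 19.5
eef_pos: [0.5932, -0.1416, 0.1953]
tcp_rot: [0.001, 0.974, 0.224, -0.0]
contact_force: [0.1, -0.4, 0.6]
gripper_width: 0.0855
```

Emit:
servo_tool(rows=[[0, 0, 0, 0, 0, 1.5, 100], [0, 0, 0, 0, 0, 1.5, 100], [0, 0, 0, 0, 0, 1.5, 100]])

```text
time: 19.8
eef_pos: [0.5941, -0.1382, 0.1949]
tcp_rot: [-0.0, 0.976, 0.218, 0.0]
contact_force: [0.1, 0.1, 0.1]
gripper_width: 0.0855
```

```bash
python3 - <<'E'
import pickle;from tool import *
from rig import sensors,cams
s=sensors.sense();f=cams.grab_frame("wrist");cv2.imwrite("pics/w6.png",f["color"]);pickle.dump((s,f),open("w6.pkl","wb"))
go(s,.594,-.139,.026,-65.2);print(s["gripper_width"],s["time"])
E
```

```text
shift mm [ -0.4   0.7 168.9] rot [-0.  -0.   0.4] jawyaw -64.8 tcp [ 0.5941 -0.1382  0.1949] j7 -0.49
0.08550709885459945 19.8
```

View pics/w6.png

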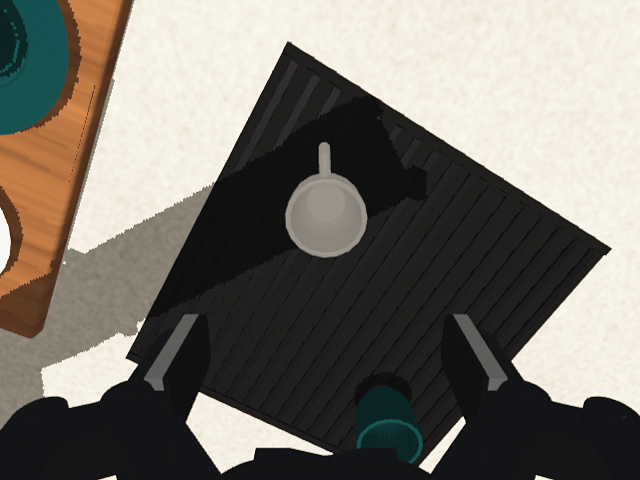

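The small white cup is aligned, with its rim at (327,217) and its handle straight up. Descend and grasp.

Emit:
servo_tool(rows=[[0, 0.0005, 0.03, 0, 0, 0, 100], [0, 0.0005, 0.06, 0, 0, 0, 100], [0, 0.0005, 0.09, 0, 0, 0, 100], [0, 0.0005, 0.11, 0, 0, 0, 100], [0, 0.0005, 0.115, 0, 0, 0, 100]])

```text
time: 20.35
eef_pos: [0.5925, -0.1377, 0.0773]
tcp_rot: [-0.001, 0.976, 0.217, -0.002]
contact_force: [0.3, 0.7, -0.0]
gripper_width: 0.0857
```

Emit:
servo_tool(rows=[[0, 0, 0.015, 0, 0, 0, 100], [0, 0, 0.03, 0, 0, 0, 100], [0, 0, 0.045, 0, 0, 0, 100], [0, 0, 0.053, 0, 0, 0, 100], [0, 0, 0.053, 0, 0, 0, 100]])

```text
time: 20.85
eef_pos: [0.5932, -0.1387, 0.0254]
tcp_rot: [-0.001, 0.976, 0.217, -0.001]
contact_force: [0.5, 0.6, -1.0]
gripper_width: 0.0853
```

Emit:
servo_tool(rows=[[0, 0, 0, 0, 0, 0, 80], [0, 0, 0, 0, 0, 0, 72], [0, 0, 0, 0, 0, 0, 65], [0, 0, 0, 0, 0, 0, 55], [0, 0, 0, 0, 0, 0, 40]])

```text
time: 21.35
eef_pos: [0.5948, -0.1393, 0.028]
tcp_rot: [0.0, 0.976, 0.217, 0.001]
contact_force: [-2.5, 0.6, 5.1]
gripper_width: 0.0555
```

Emit:
servo_tool(rows=[[0, 0, 0, 0, 0, 0, 40], [0, 0, 0, 0, 0, 0, 40], [0, 0, 0, 0, 0, 0, 40]])

```text
time: 21.65
eef_pos: [0.5948, -0.1393, 0.0281]
tcp_rot: [0.0, 0.976, 0.217, 0.001]
contact_force: [-0.5, 0.7, 5.6]
gripper_width: 0.0555
```

Emit:
servo_tool(rows=[[0, 0, -0.015, 0, 0, 0, 40], [0, 0, -0.04, 0, 0, 0, 40], [0, 0, -0.07, 0, 0, 0, 40], [0, 0, -0.1, 0, 0, 0, 40], [0, 0, -0.115, 0, 0, 0, 40]])

```text
time: 22.15
eef_pos: [0.5952, -0.1403, 0.1451]
tcp_rot: [0.001, 0.976, 0.216, 0.002]
contact_force: [0.5, 0.2, -0.3]
gripper_width: 0.0552
```

```bash
python3 - <<'E'
from tool import *
from rig import sensors
s=sensors.sense();go(s,.4495,.1315,.14)
E
```

```text
shift mm [ -17.2 -307.9    4.1] rot None jawyaw -65.0 tcp [ 0.5952 -0.1403  0.1451] j7 -0.46
```

Emit:
servo_tool(rows=[[-0.001, -0.025, 0, 0, 0, 0, 40], [-0.003, -0.06, 0, 0, 0, 0, 40], [-0.006, -0.1, 0, 0, 0, 0, 40], [-0.008, -0.14, 0, 0, 0, 0, 40], [-0.01, -0.18, 0, 0, 0, 0, 40]])

```text
time: 22.65
eef_pos: [0.5075, 0.021, 0.1415]
tcp_rot: [-0.0, 0.976, 0.216, -0.001]
contact_force: [0.7, -0.3, -0.9]
gripper_width: 0.0555
```

Emit:
servo_tool(rows=[[-0.002, -0.04, 0, 0, 0, 0, 40], [-0.004, -0.075, 0, 0, 0, 0, 40], [-0.006, -0.105, 0, 0, 0, 0, 40], [-0.007, -0.122, 0, 0, 0, 0, 40], [-0.007, -0.128, 0, 0, 0, 0, 40]])

```text
time: 23.15
eef_pos: [0.4467, 0.1351, 0.1413]
tcp_rot: [-0.001, 0.976, 0.219, -0.001]
contact_force: [1.1, -0.9, -1.8]
gripper_width: 0.0559
```

Emit:
servo_tool(rows=[[0, 0, 0, 0, 0, 0, 40], [0, 0, 0, 0, 0, 0, 40]])

```text
time: 23.35
eef_pos: [0.449, 0.1314, 0.1421]
tcp_rot: [0.001, 0.976, 0.216, 0.0]
contact_force: [0.8, -0.4, -0.5]
gripper_width: 0.0552
```

```bash
python3 - <<'E'
import pickle;from tool import *
from rig import sensors,cams
s=sensors.sense();f=cams.grab_frame("wrist");cv2.imwrite("pics/w7.png",f["color"]);pickle.dump((s,f),open("w7.pkl","wb"))
go(s,.4495,.1315,.043);print(s["gripper_width"],s["contact_force"])
E
```

```text
shift mm [ 0.5 -0.  99.1] rot None jawyaw -65.1 tcp [0.449  0.1314 0.1421] j7 -1.0
0.055197344967229084 [ 0.78173206 -0.36917457 -0.49622476]
```

View pics/w7.png

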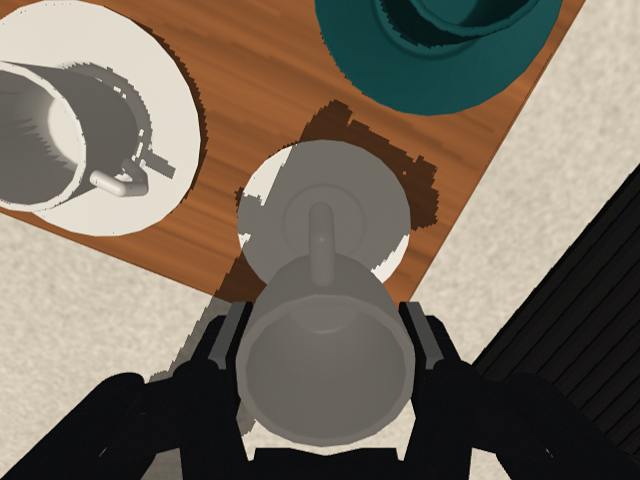

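The small white saucer spans u 239 to 411 with its top at v=140. The cup rim spans u 237 to 414 and v 296 to 446.

```bash
python3 - <<'E'
import pickle;from tool import *
s,f=pickle.load(open("w7.pkl","rb"))
P=np.array([wback(s,f,u,v,.031)[:2] for u,v in((239,220),(411,220),(324,140),(257,174),(394,172))]);S=circ(P);print("saucer",S)
P=np.array([wback(s,f,u,v,.0235)[:2] for u,v in((283,222),(366,222),(324,184))]);print("well",circ(P))
zr=s["eef_pos"][2]+.036
P=np.array([wback(s,f,u,v,zr)[:2] for u,v in((237,370),(414,370),(326,296),(326,446))]);c=circ(P);print("cup",c)
p=s["eef_pos"];go(s,p[0]+S[0]-c[0],p[1]+S[1]-c[1],.043)
E
```

```text
saucer (np.float64(0.450444243728926), np.float64(0.13117468457958603), np.float64(0.05597835785639944))
well (np.float64(0.449705901703073), np.float64(0.13153817046814953), np.float64(0.027837090297438687))
cup (np.float64(0.4498358988855482), np.float64(0.13099859176808648), np.float64(0.027899227862518555))
shift mm [ 0.6 -0.  99.1] rot None jawyaw -65.1 tcp [0.449  0.1314 0.1421] j7 -1.0
```

Centred within 1 mm. The expected contact is at TCP z of about 0.043.

Emit:
servo_tool(rows=[[0, 0, 0.02, 0, 0, 0, 40], [0, 0, 0.05, 0, 0, 0, 40], [0, 0, 0.075, 0, 0, 0, 40], [0, 0, 0.09, 0, 0, 0, 40], [0, 0, 0.093, 0, 0, 0, 40]])

```text
time: 23.9
eef_pos: [0.4477, 0.1313, 0.0477]
tcp_rot: [0.001, 0.977, 0.215, -0.001]
contact_force: [0.6, -0.1, -1.6]
gripper_width: 0.0552
```

Emit:
servo_tool(rows=[[0, 0, 0.001, 0, 0, 0, 40], [0, 0, 0.002, 0, 0, 0, 40], [0, 0, 0.003, 0, 0, 0, 40], [0, 0, 0.004, 0, 0, 0, 40], [0, 0, 0.004, 0, 0, 0, 40]])

```text
time: 24.4
eef_pos: [0.4487, 0.133, 0.0453]
tcp_rot: [-0.0, 0.976, 0.217, 0.0]
contact_force: [0.1, 0.4, -2.5]
gripper_width: 0.0556
```

Emit:
servo_tool(rows=[[0, 0, 0.0005, 0, 0, 0, 40], [0, 0, 0.001, 0, 0, 0, 40], [0, 0, 0.001, 0, 0, 0, 40]])

```text
time: 24.7
eef_pos: [0.4484, 0.1328, 0.044]
tcp_rot: [-0.0, 0.976, 0.217, -0.0]
contact_force: [0.0, 0.3, -0.9]
gripper_width: 0.0554
```

Emit:
servo_tool(rows=[[0, 0.001, 0.0005, 0, 0, 0, 40], [0, 0.0015, 0.0008, 0, 0, 0, 40], [0, 0.0015, 0.0008, 0, 0, 0, 40]])

```text
time: 25.0
eef_pos: [0.4492, 0.1312, 0.0432]
tcp_rot: [0.0, 0.976, 0.216, 0.0]
contact_force: [-0.0, 0.4, -1.1]
gripper_width: 0.0558
```

Emit:
servo_tool(rows=[[0, 0, 0.0005, 0, 0, 0, 40], [0, 0, 0.0005, 0, 0, 0, 40]])

```text
time: 25.2
eef_pos: [0.4493, 0.1313, 0.043]
tcp_rot: [-0.0, 0.976, 0.217, 0.0]
contact_force: [-1.5, -1.0, 2.2]
gripper_width: 0.0554
```

Emit:
servo_tool(rows=[[0, 0, 0.0005, 0, 0, 0, 40], [0, 0, 0.0005, 0, 0, 0, 40]])

```text
time: 25.4
eef_pos: [0.4494, 0.1313, 0.043]
tcp_rot: [-0.0, 0.976, 0.217, 0.0]
contact_force: [-2.6, 0.2, 7.7]
gripper_width: 0.0554
```

Emit:
servo_tool(rows=[[0, 0, -0.0005, 0, 0, 0, 66], [0, 0, -0.0005, 0, 0, 0, 70], [0, 0, -0.0005, 0, 0, 0, 80], [0, 0, -0.0005, 0, 0, 0, 100], [0, 0, -0.0005, 0, 0, 0, 100]])

```text
time: 25.9
eef_pos: [0.4492, 0.1314, 0.0426]
tcp_rot: [0.0, 0.976, 0.217, 0.0]
contact_force: [0.3, 0.1, 0.3]
gripper_width: 0.0853
```

Emit:
servo_tool(rows=[[0, 0, 0, 0, 0, 0, 100], [0, 0, -0.02, 0, 0, 0, 100], [0, 0, -0.06, 0, 0, 0, 100], [0, 0, -0.11, 0, 0, 0, 100], [0, 0, -0.15, 0, 0, 0, 100]])

```text
time: 26.4
eef_pos: [0.4495, 0.1309, 0.1947]
tcp_rot: [0.0, 0.976, 0.216, 0.001]
contact_force: [-0.4, 1.3, -0.3]
gripper_width: 0.0854
```

Emit:
servo_tool(rows=[[-0.012, 0.023, 0, 0, 0, 0, 100], [-0.03, 0.06, 0, 0, 0, 0, 100], [-0.05, 0.1, 0, 0, 0, 0, 100], [-0.07, 0.14, 0, 0, 0, 0, 100], [-0.092, 0.18, 0, 0, 0, 0, 100]])

```text
time: 26.9
eef_pos: [0.4418, -0.0719, 0.1929]
tcp_rot: [-0.0, 0.976, 0.217, 0.001]
contact_force: [1.3, 0.5, 0.8]
gripper_width: 0.0854
```

Emit:
servo_tool(rows=[[-0.02, 0.04, 0, 0, 0, 2, 100], [-0.04, 0.08, 0, 0, 0, 5, 100], [-0.06, 0.12, 0, 0, 0, 5, 100], [-0.08, 0.155, 0, 0, 0, 5, 100], [-0.092, 0.181, 0, 0, 0, 5, 100]])

```text
time: 27.4
eef_pos: [0.4336, -0.277, 0.1928]
tcp_rot: [0.001, 0.985, 0.172, -0.0]
contact_force: [-0.2, 0.1, -0.5]
gripper_width: 0.0856
```

Emit:
servo_tool(rows=[[0, 0, 0, 0, 0, 0, 100], [0, 0, 0, 0, 0, 0, 100], [0, 0, 0, 0, 0, 0, 100]])

```text
time: 27.7
eef_pos: [0.4355, -0.272, 0.1923]
tcp_rot: [-0.001, 0.985, 0.175, -0.0]
contact_force: [0.6, 0.0, -0.4]
gripper_width: 0.0853
```

```bash
python3 - <<'E'
import pickle;from tool import *
from rig import sensors,cams
s=sensors.sense();f=cams.grab_frame("wrist");cv2.imwrite("pics/w8.png",f["color"]);pickle.dump((s,f),open("w8.pkl","wb"))
go(s,.4335,-.2735,.028,-70);print(s["gripper_width"],s["time"])
E
```

```text
shift mm [ -2.4   1.  164.3] rot [-0.1 -0.   0.1] jawyaw -69.9 tcp [ 0.4355 -0.272   0.1923] j7 -0.3
0.08532451586089311 27.7
```

View pics/w8.png

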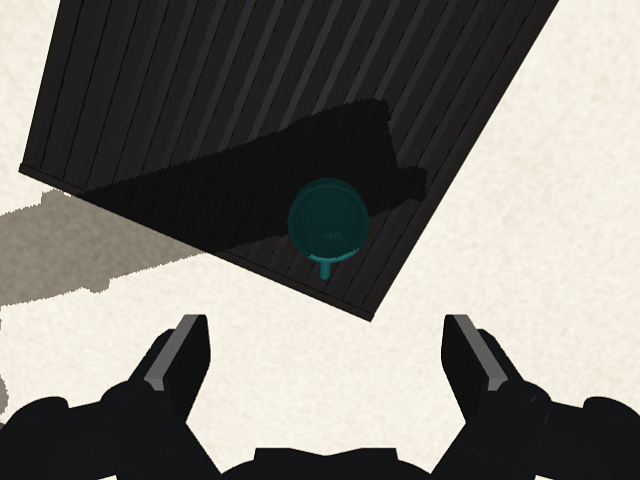

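Aligned again, with the rim at (329,220) and the handle at (325,277). Grasp the small teal cup.

Emit:
servo_tool(rows=[[-0.001, 0.001, 0.03, 0, 0, 0, 100], [-0.001, 0.001, 0.06, 0, 0, 0, 100], [-0.001, 0.001, 0.09, 0, 0, 0, 100], [-0.001, 0.001, 0.108, 0, 0, 0, 100], [-0.001, 0.001, 0.112, 0, 0, 0, 100]])

```text
time: 28.25
eef_pos: [0.4338, -0.2717, 0.0785]
tcp_rot: [-0.002, 0.985, 0.175, -0.002]
contact_force: [0.1, 0.2, 0.6]
gripper_width: 0.0858
```

Emit:
servo_tool(rows=[[0, 0, 0.015, 0, 0, 0, 100], [0, 0, 0.03, 0, 0, 0, 100], [0, 0, 0.045, 0, 0, 0, 100], [0, 0, 0.052, 0, 0, 0, 100], [0, 0, 0.052, 0, 0, 0, 100]])

```text
time: 28.75
eef_pos: [0.4337, -0.2743, 0.0275]
tcp_rot: [-0.001, 0.985, 0.174, -0.001]
contact_force: [-0.2, -0.1, 0.5]
gripper_width: 0.0858
```

Emit:
servo_tool(rows=[[0, 0, 0, 0, 0, 0, 80], [0, 0, 0, 0, 0, 0, 72], [0, 0, 0, 0, 0, 0, 65], [0, 0, 0, 0, 0, 0, 55], [0, 0, 0, 0, 0, 0, 40]])

```text
time: 29.25
eef_pos: [0.4349, -0.2751, 0.0296]
tcp_rot: [0.0, 0.985, 0.174, 0.001]
contact_force: [-1.5, 2.0, 5.8]
gripper_width: 0.0554
```

Emit:
servo_tool(rows=[[0, 0, 0, 0, 0, 0, 40], [0, 0, 0, 0, 0, 0, 40], [0, 0, 0, 0, 0, 0, 40]])

```text
time: 29.55
eef_pos: [0.4349, -0.2751, 0.0296]
tcp_rot: [0.0, 0.985, 0.174, 0.001]
contact_force: [-2.3, 1.9, 6.6]
gripper_width: 0.0555
```

Emit:
servo_tool(rows=[[0, 0, -0.015, 0, 0, 0, 40], [0, 0, -0.04, 0, 0, 0, 40], [0, 0, -0.075, 0, 0, 0, 40], [0, 0, -0.11, 0, 0, 0, 40], [0, 0, -0.13, 0, 0, 0, 40]])

```text
time: 30.05
eef_pos: [0.4352, -0.2762, 0.162]
tcp_rot: [0.001, 0.985, 0.173, 0.002]
contact_force: [0.7, 0.2, -0.8]
gripper_width: 0.0558
```

```bash
python3 - <<'E'
from tool import *
from rig import sensors
s=sensors.sense();go(s,.597,.282,.16)
E
```

```text
shift mm [ 342.8 -469.3    1.3] rot None jawyaw -70.0 tcp [ 0.4352 -0.2762  0.162 ] j7 -0.27
```

Emit:
servo_tool(rows=[[0.015, -0.02, 0, 0, 0, 0, 40], [0.037, -0.05, 0, 0, 0, 0, 40], [0.063, -0.086, 0, 0, 0, 0, 40], [0.088, -0.12, 0, 0, 0, 0, 40], [0.113, -0.155, 0, 0, 0, 0, 40]])

```text
time: 30.55
eef_pos: [0.4878, -0.089, 0.1594]
tcp_rot: [-0.0, 0.985, 0.173, 0.001]
contact_force: [1.0, -1.0, -1.8]
gripper_width: 0.0557
```

Emit:
servo_tool(rows=[[0.025, -0.034, 0, 0, 0, 0, 40], [0.05, -0.069, 0, 0, 0, 0, 40], [0.075, -0.103, 0, 0, 0, 0, 40], [0.1, -0.137, 0, 0, 0, 0, 40], [0.125, -0.171, 0, 0, 0, 0, 40]])

```text
time: 31.05
eef_pos: [0.5466, 0.1148, 0.1593]
tcp_rot: [-0.0, 0.985, 0.174, 0.0]
contact_force: [0.4, -0.7, -0.7]
gripper_width: 0.0557
```

Emit:
servo_tool(rows=[[0.025, -0.034, 0, 0, 0, 0, 40], [0.05, -0.068, 0, 0, 0, 0, 40], [0.075, -0.102, 0, 0, 0, 0, 40], [0.093, -0.127, 0, 0, 0, 0, 40], [0.105, -0.143, 0, 0, 0, 0, 40]])

```text
time: 31.55
eef_pos: [0.5958, 0.2875, 0.1585]
tcp_rot: [-0.0, 0.984, 0.176, 0.0]
contact_force: [0.0, -0.5, -2.0]
gripper_width: 0.0559
```

Emit:
servo_tool(rows=[[0, 0, 0.01, 0, 0, 0, 40], [0, 0, 0.02, 0, 0, 0, 40], [0, 0, 0.02, 0, 0, 0, 40], [0, 0, 0.02, 0, 0, 0, 40]])

```text
time: 31.95
eef_pos: [0.5959, 0.2812, 0.1384]
tcp_rot: [0.0, 0.985, 0.172, -0.001]
contact_force: [0.3, 0.7, -1.2]
gripper_width: 0.0558
```

```bash
python3 - <<'E'
import pickle;from tool import *
from rig import sensors,cams
s=sensors.sense();f=cams.grab_frame("wrist");cv2.imwrite("pics/w9.png",f["color"]);pickle.dump((s,f),open("w9.pkl","wb"))
go(s,.597,.282,.0445);print(s["gripper_width"],s["contact_force"])
E
```

```text
shift mm [ 1.5 -0.4 93.9] rot None jawyaw -70.2 tcp [0.5959 0.2812 0.1384] j7 -1.25
0.055783712851873175 [ 0.33195117  0.6956466  -1.24279039]
```

View pics/w9.png

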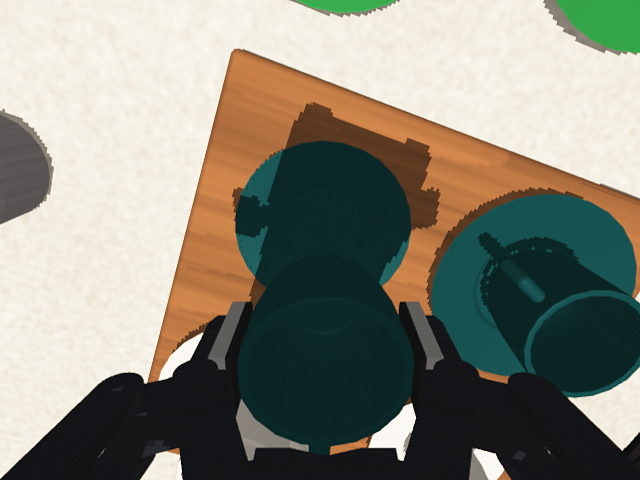

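The saucer spans u 236 to 411 with its top at v=141. The cup rim spans u 238 to 414. That is centred to within about 1 mm, so I lower it.

Emit:
servo_tool(rows=[[0, 0, 0.02, 0, 0, 0, 40], [0, 0, 0.045, 0, 0, 0, 40], [0, 0, 0.07, 0, 0, 0, 40], [0, 0, 0.083, 0, 0, 0, 40], [0, 0, 0.087, 0, 0, 0, 40]])

```text
time: 32.5
eef_pos: [0.5953, 0.2826, 0.0504]
tcp_rot: [0.0, 0.985, 0.173, -0.001]
contact_force: [0.0, 0.5, -1.8]
gripper_width: 0.0558
```

Emit:
servo_tool(rows=[[0, 0, 0.001, 0, 0, 0, 40], [0, 0, 0.002, 0, 0, 0, 40], [0, 0, 0.003, 0, 0, 0, 40], [0, 0, 0.004, 0, 0, 0, 40], [0, 0, 0.004, 0, 0, 0, 40]])

```text
time: 33.0
eef_pos: [0.5964, 0.2833, 0.0481]
tcp_rot: [-0.0, 0.985, 0.174, 0.0]
contact_force: [1.4, -0.4, -2.6]
gripper_width: 0.056
```

Emit:
servo_tool(rows=[[0, 0, 0.0005, 0, 0, 0, 40], [0, 0, 0.0005, 0, 0, 0, 40]])

```text
time: 33.2
eef_pos: [0.5962, 0.2833, 0.0473]
tcp_rot: [-0.0, 0.985, 0.174, 0.0]
contact_force: [-0.5, 0.5, -2.2]
gripper_width: 0.0559
```

Emit:
servo_tool(rows=[[0, 0.001, 0.001, 0, 0, 0, 40], [0, 0.001, 0.0015, 0, 0, 0, 40], [0, 0.001, 0.002, 0, 0, 0, 40], [0, 0.001, 0.002, 0, 0, 0, 40]])

```text
time: 33.6
eef_pos: [0.5965, 0.2823, 0.0451]
tcp_rot: [-0.0, 0.985, 0.174, -0.0]
contact_force: [0.1, 0.0, -1.4]
gripper_width: 0.056
```

Emit:
servo_tool(rows=[[0, 0, 0.0005, 0, 0, 0, 40], [0, 0, 0.0005, 0, 0, 0, 40]])

```text
time: 33.8
eef_pos: [0.5966, 0.2823, 0.0448]
tcp_rot: [-0.0, 0.985, 0.174, 0.0]
contact_force: [-0.0, -0.3, -1.2]
gripper_width: 0.0558
```

Emit:
servo_tool(rows=[[0, 0, 0.0005, 0, 0, 0, 40], [0, 0, 0.0005, 0, 0, 0, 40]])

```text
time: 34.0
eef_pos: [0.5968, 0.2824, 0.0448]
tcp_rot: [-0.0, 0.985, 0.174, 0.0]
contact_force: [-1.6, -0.0, 1.9]
gripper_width: 0.0559
```

Contact. Release, rise, and back away clear so the top camera can see the board.

Emit:
servo_tool(rows=[[0, 0, 0, 0, 0, 0, 67], [0, 0, 0, 0, 0, 0, 71], [0, 0, 0, 0, 0, 0, 80], [0, 0, 0, 0, 0, 0, 100], [0, 0, 0, 0, 0, 0, 100]])

```text
time: 34.5
eef_pos: [0.5966, 0.2822, 0.0442]
tcp_rot: [0.0, 0.985, 0.174, 0.0]
contact_force: [-0.3, 0.1, -0.1]
gripper_width: 0.0856
```

Emit:
servo_tool(rows=[[0, 0, 0, 0, 0, 0, 100], [0, 0, -0.02, 0, 0, 0, 100], [0, 0, -0.06, 0, 0, 0, 100], [0, 0, -0.11, 0, 0, 0, 100], [0, 0, -0.16, 0, 0, 0, 100]])

```text
time: 35.0
eef_pos: [0.596, 0.2822, 0.2055]
tcp_rot: [0.0, 0.985, 0.174, -0.0]
contact_force: [1.2, 0.5, -0.2]
gripper_width: 0.0852
```

Emit:
servo_tool(rows=[[-0.03, 0.03, 0, 0, 0, 0, 100], [-0.06, 0.065, 0, 0, 0, 0, 100], [-0.09, 0.1, 0, 0, 0, 0, 100], [-0.12, 0.135, 0, 0, 0, 0, 100], [-0.145, 0.16, 0, 0, 0, 0, 100]])

```text
time: 35.5
eef_pos: [0.5139, 0.0787, 0.2045]
tcp_rot: [0.0, 0.985, 0.172, 0.0]
contact_force: [0.3, -0.8, 0.6]
gripper_width: 0.0854
```

Emit:
servo_tool(rows=[[-0.01, 0.035, 0, 0, 0, 0, 100], [-0.02, 0.07, 0, 0, 0, 0, 100], [-0.03, 0.105, 0, 0, 0, 0, 100], [-0.04, 0.14, 0, 0, 0, 0, 100], [-0.05, 0.165, 0, 0, 0, 0, 100]])

```text
time: 36.0
eef_pos: [0.5243, -0.0929, 0.2046]
tcp_rot: [0.001, 0.985, 0.172, 0.0]
contact_force: [0.3, 0.4, -0.0]
gripper_width: 0.0858
```

Emit:
servo_tool(rows=[[0, 0.03, 0, 0, 0, 0, 100], [0, 0.06, 0, 0, 0, 0, 100], [0, 0.06, 0, 0, 0, 0, 100], [0, 0.06, 0, 0, 0, 0, 100]])

```text
time: 36.4
eef_pos: [0.5448, -0.1471, 0.2042]
tcp_rot: [-0.0, 0.985, 0.173, -0.0]
contact_force: [-0.8, 0.0, -0.2]
gripper_width: 0.0855
```

```bash
python3 - <<'E'
from tool import *
from rig import sensors,cams
s=sensors.sense();print(s["time"],s["eef_pos"])
a=cams.grab_frame("top")["color"][200:360,180:400];b=cams.grab_frame("scene")["color"][160:400,290:520]
im=np.hstack([cv2.resize(a,(400,290),interpolation=2),cv2.resize(b,(278,290),interpolation=2)])
cv2.imwrite("pics/end.png",np.clip(im*1.3,0,255).astype(np.uint8))
E
```

```text
36.4 [ 0.54477788 -0.14705076  0.20420962]
```

View pics/end.png

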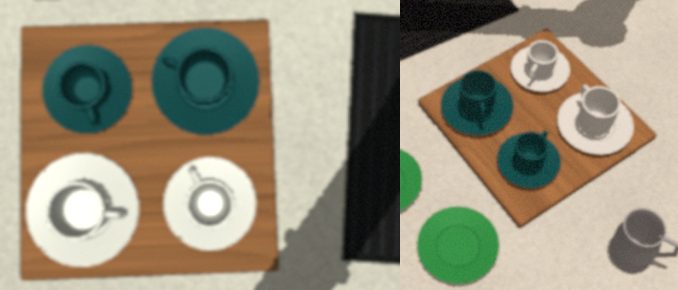

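All four cups stand upright and centred on the matching saucers. The saucers are where they were and the jug is untouched, so I'm handing in.

```bash
python3 -c "
from rig import job
print(job.close_job())"
```

```text
the job is handed in; nothing more can be done
None
```

All four cups now stand on the saucers that match them in size and glaze, and I handed the job in at about 36 s of the 120 s allowed.

- **Placing:** I lowered each cup in steps of 1 mm or less until it touched the saucer. The contact force was under about 8 N each time, and I then opened the fingers slowly.
- **Centring:** Before lowering, wrist-camera fits put three cups within about 1–2 mm of the well's centre. The large teal cup was about 3 mm off and I corrected it before it touched down.
- **Final check:** The last top and scene views show every cup upright and centred, and the saucers as they lay. The milk jug looks undisturbed, and the arm was clear and never near the sugar jar.
- **Disagreements:** An early estimate of the large teal saucer, partly hidden by a finger, was about 12 mm off in x; I measured it again before placing the cup. Small drifts of 1–2 mm during lowering were corrected for three of the cups. For the large white cup I left about 1 mm.

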